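# Seat the grating disc on its drive base

## Task

The grating disc lies on the spindle of the vegetable grater with its rim notch away from the key rib of the base. With a fingertip push it round by its lugs until the notch is over the rib, then press the hub down until the disc is fully home, and let go. Do not lift the disc or force it hard, and leave the other things on the table alone.

Things in the scene. Friction and masses are not known exactly. Their poses are not given: they have to be found in the camera images.
- grater_base: round grey drive base of a vegetable grater, 200 mm in diameter, fixed to the table, top face 50 mm above the table. Origin: centre of its underside, on the spindle axis; z up; front with rocker switch and key rib on its -x side. A spindle 18 mm thick stands at its centre, under the disc's hub.
- key_rib (a point): top of the key rib (the pin), 73 mm from the spindle axis towards the base's -x: a radial steel fin 8 mm wide, rounded top 66 mm above the table, from 67 to 96 mm from the axis, so its outer 16 mm shows beyond the disc's rim. While the notch is elsewhere the disc passes 2 mm over the rib, which blocks it from going down.
- grating_disc: loose metal disc on the spindle, 160 mm in diameter, plate 5 mm thick, 0.25 kg. Origin: centre of the plate's underside; z up; +x points to the notch, a slot in the rim 16 mm wide, open outward, starting 62 mm from the axis. Turns without end, stays where left; 0.8 mm of play. Underside 68 mm above the table as found, 56 mm fully home with the rib in the notch.
- notch (a point): middle of the rim notch, at the height of the plate's underside, 73 mm from the disc's axis along its +x
- lug_left (a point): centre of one of two black finger lugs, upright blocks on the disc: 10 mm thick (along the disc's x), 26 mm long radially (45 to 71 mm from the axis), 24 mm tall above the plate; this one on the disc's +y side, 58 mm from the axis, a quarter turn from the notch; the point is 17 mm above the plate's underside, 12 mm above its upper face
- lug_right (a point): the same for the other, equal lug, on the disc's -y side
- hub_top (a point): centre of the flat top of the black round hub in the middle of the disc, 40 mm in diameter, 46 mm above the plate's underside: the place to press
- collar (a joint): sliding collar round the spindle (116 mm in diameter) that carries the disc and keeps it level: 0 m up, as found; 0.012 m fully down. Stiff by friction: it yields to about 7 N of push on the hub and stays where it is left; it does not spring back.
- shaker: bystander, to be left alone: faceted glass shaker with a steel cap, 41 mm wide, 84 mm tall; origin at the centre of its underside
- ramekin: bystander, to be left alone: empty white ramekin, 65 mm wide, 37 mm tall; origin at the centre of its underside
- sauce_bottle: bystander, to be left alone: slim glass sauce bottle with a screw cap, 41 mm wide, 154 mm tall; origin at the centre of its underside
- tumbler: bystander, to be left alone: tinted plastic tumbler, 66 mm wide, 99 mm tall; origin at the centre of its underside
- dip_cup: bystander, to be left alone: filled white dip cup (ramekin), 65 mm wide, 37 mm tall; origin at the centre of its underside
- brush: bystander, to be left alone: flat pastry brush lying down, 196 mm long, 37 mm wide, 23 mm tall; origin at the centre of its underside

How it is judged:
On the way:
1. the notch stands over the key rib (horizontal distance between notch and key_rib below 0.007 m), for 0.2 s.
At the end, for the whole second after the job is handed in: The disc is at rest and level (within 0.05 rad) on the spindle (within 4 mm), notch over rib (within 7 mm), its underside less than 58 mm above the table (fully home is 56 mm) (horizontal distance between notch and key_rib below 0.007 m and z of grating_disc in the frame of grater_base between 0.053 and 0.058 m and horizontal distance between grating_disc and grater_base below 0.004 m and angle between grating_disc's own z axis and vertical below 0.05 rad and linear speed of grating_disc below 0.01 m/s and angular speed of grating_disc below 0.05 rad/s); the robot touches nothing.
It fails at once if the disc is lifted more than 8 mm above where it was found (z of grating_disc in the frame of grater_base above 0.076 m).
It fails at once if the disc is tipped by more than 0.2 rad (angle between grating_disc's own z axis and vertical above 0.2 rad).
It fails at once if the disc is forced with more than 80 N (contact force between the fingers and grating_disc above 80 N).
It fails at once if a bystander is moved more than 30 mm (distance of any of shaker, ramekin, sauce_bottle, tumbler, dip_cup, brush from where it was at the start of the episode above 0.03 m).
It also fails if it takes over 48 s, if anything falls off the work surface, if the arm or the gripper's body presses on something with over 40 N, if the wrist force passes 120 N, or if a joint passes its speed limit or range.

## Robot

A 7-joint arm with a two-finger parallel gripper is mounted at the origin on a cart in front of the work surface, level with it; the furniture and walls round the work are solid. World frame = base frame: x ahead of the robot, y to its left, z up, the work surface at z = 0. Lengths are in m, angles in rad, forces in N, time in s.
With the tool pointing down it reaches from about 0.4 to 0.875 m from the base axis. Payload 19.3 kg.
Tool frame: the origin (TCP) lies midway between the tips of the shut fingers; the grasp point (between the pads) lies 19 mm behind it; x points along the fingers, y is the direction in which the jaws open and shut, and the axes are right-handed (so a half turn about x gives the same grasp; the last joint's range is limited). The gripper opens to 85 mm and grips with 20 to 120 N. Pads are 22 mm wide; open, the fingers measure 114 mm over their backs; the gripper's body (76 mm by 85 mm) begins 54 mm behind the grasp point. The pads swing forward as they close: fully open they stand 13 mm farther back than shut.
Start: joints at [1.135, 0.521, -0.036, 1.599, 0.021, 1.021, -0.113], TCP at [0.224, -0.584, 0.231] pointing down, gripper open.
Joint ranges: [-2.91, 2.91], [-0.3, 2.13], [-1.5, 1.42], [0.17, 2.43], [-1.26, 4.41], [0.16, 1.93], [-2.52, 2.52]. Speed limits (rad/s): [1.89, 1.89, 2.39, 2.39, 3.01, 3.01, 3.01].

## Interface

Orientations are given as [roll, pitch, yaw] about the fixed x, y, z axes, in that order (R = Rz(yaw) Ry(pitch) Rx(roll)).
In Python, from workcell import telemetry, vision, workorder gives the robot as it stands. The module is installed in compiled form; this text tells all that it offers.
- The arm moves only by the tool play_rows, never from a script. Its argument "deltas" is a list of rows, each a list of 7 numbers: the shift along the world's x, y, z in mm, then the turn, a rotation vector about the world's x, y, z in degrees, then the finger opening in mm, from 0 to 85.4. In form: [[x, y, z, wx, wy, wz, jaw], ...]. A call has 1 to 8 rows; each row shifts and turns the commanded pose from where the row before left it; what a row does not reach is not made up. A row lasts 1/8 s, in which the tool goes at most 62.5 mm and 10.7 degrees, less where a joint would pass 70% of its speed; a pose out of reach is approached as far as the arm can. A call with a gripper value outside its range is refused whole. The fingers move at their own pace and stop on an object; "grip_force" is the grip in N (left out, the last holds). Time passes only in rows, so rows that do not move let the fingers close. It gives the time, the measured TCP pose, the force and the opening at its end, in the units of the state.
- telemetry.observe(): the state, without advancing time (a new reading comes with each control period).
- vision.grab_frame(name): name is "scene" or "top"; returns the picture (384x512x3 uint8, red, green, blue); there is no depth.
- vision.camera_info(name): a dict with "mtx" (3x3 intrinsics, pixels), "k1" (the pictures are not rectified: a ray, as slopes to the right and down, at radius r is drawn at 1 + k1 r^2 times it, then the intrinsics apply), "rvec" (rotation vector, rad) and "tvec" (3), from world to camera coordinates, as OpenCV has them. Camera axes: x right, y down, z forward; pixel columns grow to the right and rows downward; lengths in m; the calibration is good to about 2 mm. A picture is of the moment at which its call begins. camera_info takes no time and is no camera call.
- workorder.job_done(): hands the job in, once; it reports no verdict.
The state is a dict: "clock": time; "qpos": joint angles; "qd": joint speeds; "joint_efforts": joint torques, N m; "position": TCP position; "tool_rot": TCP orientation; "force": force on the tool from outside, world axes, zero at the start; "moment": the same for the moment, N m; "grip_width": finger opening in m.
Only numpy, scipy, OpenCV 4.12 (cv2) and the standard library are available. Lean on these libraries where they do the work, as an engineer would, in place of code of your own. Each camera call takes 0.05 s, during which the arm holds its last target. There are 200 camera calls.

## Working session

There is one attempt and no reset: what is moved stays moved. The work goes in short steps, Python scripts to look and compute and a tool call to move; the robot and the scene stay as the last step left them, time stands still between calls to the robot, and variables do not carry over. Pictures are saved under pics/ and viewed, about 8 in all and at most 12, crops included, and the job is handed in when it is done.

Besides the shell and the picture viewer there is one more tool, called after ">>>" as name(argument=value, ...) on one line, values as JSON. play_rows: Moves the arm, as the interface text tells. Its arguments: {"type":"object","properties":{"deltas":{"type":"array","items":{"type":"array","items":{"type":"number"}}},"grip_force":{"type":"number"}},"required":["deltas"]}

```bash
mkdir -p pics
python3 - <<'E'
from workcell import telemetry, vision
import cv2
s=telemetry.observe();print({k:s[k] for k in('clock','position','tool_rot','force','grip_width')})
for n in('scene','top'):
    print(n,vision.camera_info(n)); cv2.imwrite(f'pics/{n}0.png',cv2.resize(vision.grab_frame(n)[:,:,::-1],(800,600),interpolation=cv2.INTER_CUBIC))
E
```

```text
{'clock': 0.0, 'position': array([ 0.223438  , -0.58334171,  0.23071835]), 'tool_rot': array([-1.54861803,  1.56964878,  1.95875931]), 'force': array([ 0.22370252, -0.37809712, -0.1474938 ]), 'grip_width': 0.08510124469729893}
scene {'mtx': array([[389.4170603 ,   0.        , 251.55721497],
       [  0.        , 389.4170603 , 187.57606278],
       [  0.        ,   0.        ,   1.        ]]), 'k1': -0.11702890497363135, 'rvec': array([ 0.78302222, -2.69294159,  0.90482606]), 'tvec': array([0.22331525, 0.5361166 , 0.56427607])}
top {'mtx': array([[490.1020313 ,   0.        , 252.58965827],
       [  0.        , 490.1020313 , 196.45529427],
       [  0.        ,   0.        ,   1.        ]]), 'k1': -0.1348590084971807, 'rvec': array([ 2.16707117, -2.1866738 ,  0.07708338]), 'tvec': array([-0.38850011,  0.49746071,  1.17672165])}
```

View pics/scene0.png

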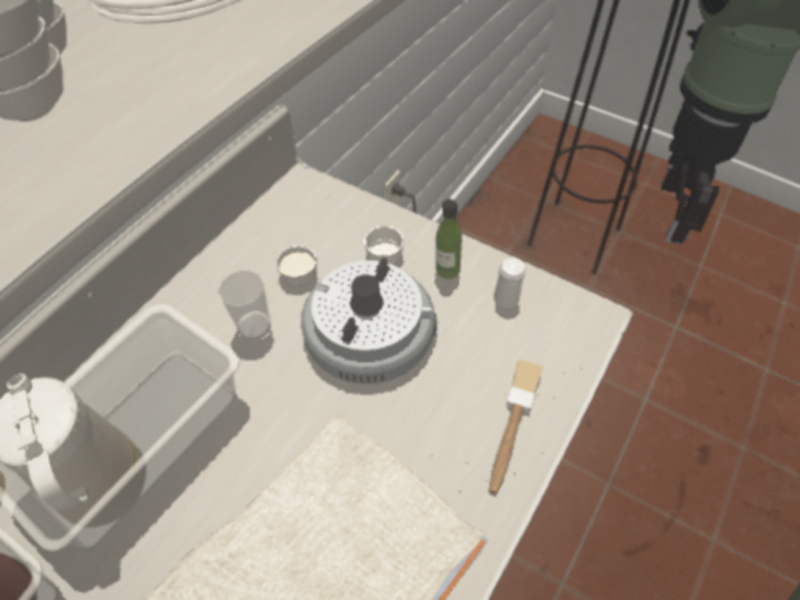

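View pics/top0.png

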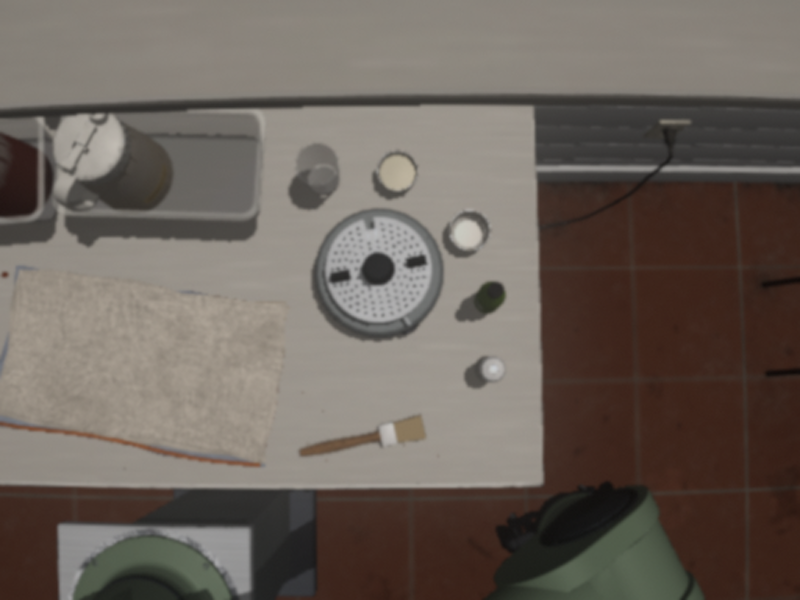

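Both views show the grater: in the top view the hub is at about (378,269), the notch at (370,224), the lugs at (416,262) and (340,276), and the rib at (407,322). The next step is enlarged crops.

```bash
cat > h.py <<'E'
import numpy as np, cv2
from workcell import telemetry, vision
def crop(n,u,v,w,h,k,name):
    im=vision.grab_frame(n)[v:v+h,u:u+w,::-1]
    cv2.imwrite('pics/'+name,cv2.resize(im,None,fx=k,fy=k,interpolation=cv2.INTER_CUBIC))
def ray(n,px):
    c=vision.camera_info(n);K=c['mtx'];D=np.array([c['k1'],0,0,0,0.])
    R=cv2.Rodrigues(c['rvec'])[0];p=cv2.undistortPoints(np.array([[px]],float),K,D)[0,0]
    return -R.T@c['tvec'],R.T@np.array([*p,1])
def atz(n,px,z):
    o,d=ray(n,px);return o+d*(z-o[2])/d[2]
def tri(a,b):
    o1,d1=ray('scene',a);o2,d2=ray('top',b)
    t=np.linalg.lstsq(np.c_[d1,-d2],o2-o1,rcond=None)[0];p,q=o1+d1*t[0],o2+d2*t[1]
    return (p+q)/2,np.linalg.norm(p-q)
def proj(n,P):
    c=vision.camera_info(n);return cv2.projectPoints(np.array(P,float).reshape(-1,3),c['rvec'],c['tvec'],c['mtx'],np.array([c['k1'],0,0,0,0.]))[0][:,0]
E
python3 - <<'E'
import h
h.crop('top',195,125,100,100,6,'t1.png'); h.crop('scene',185,155,105,100,6,'s1.png')
E
```

```text
(no output)
```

View pics/t1.png

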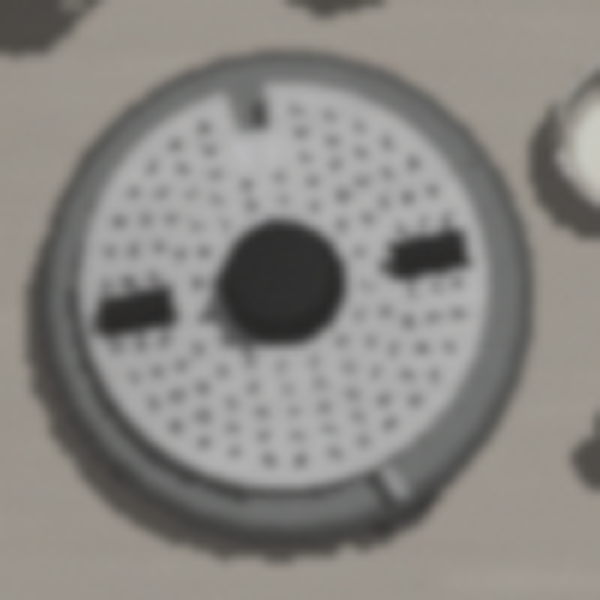

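View pics/s1.png

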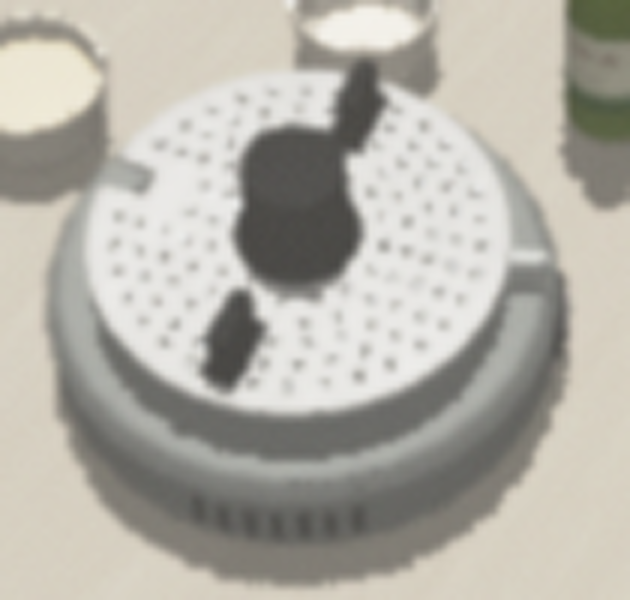

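The top crop shows the hub at (282,282), the disc outline centred at (285,285), the notch at (250,108), the lugs at (427,254) and (136,313), and the rib at (395,487). The scene crop shows the notch at (128,175), the rib top at (528,256), and the lug tops at (362,70) and (240,300).

Run:
```python
from h import *
T=lambda x,y:(195+(x+.5)/6-.5,125+(y+.5)/6-.5)
S=lambda x,y:(185+(x+.5)/6-.5,155+(y+.5)/6-.5)
np.set_printoptions(precision=4,suppress=True)
c=atz('top',T(285,285),.073);hb=atz('top',T(282,282),.114)
n=atz('top',T(250,108),.071);r=atz('top',T(395,487),.066)
a=atz('top',T(427,254),.097);b=atz('top',T(136,313),.097)
g=atz('top',T(281,305),.03)
print('disc',c,'hub',hb,'base~',g,'lugs',a,b,(a+b)/2)
for k,p in(('notch',n),('rib',r),('a',a),('b',b)):
    d=p-c;print(k,p,np.hypot(*d[:2]),np.degrees(np.arctan2(d[1],d[0])))
print('tri notch',tri(S(128,175),T(250,108)),'rib',tri(S(528,256),T(395,487)),'hub',tri(S(295,155),T(282,282)))
print('lugR',tri(S(362,72),T(430,250)))
for nm,u in(('shaker',(491,368)),('bottle',(491,296)),('dip/ram',(467,233)),('cup2',(397,174)),('tumbler',(318,165))):
    print(nm,atz('top',np.array(u)*.64,.08))
# reproj of model in scene
for P in ([*c[:2],.114],[*n[:2],.071],[*r[:2],.066]):
    q=proj('scene',P)[0];print(((q+.5-[185,155])*6-.5))
```

```text
disc [ 0.5469 -0.3694  0.073 ] hub [ 0.5427 -0.3694  0.114 ] base~ [ 0.5444 -0.3664  0.03  ] lugs [ 0.5552 -0.4243  0.097 ] [ 0.5336 -0.3132  0.097 ] [ 0.5444 -0.3687  0.097 ]
notch [ 0.6173 -0.356   0.071 ] 0.07168379378686456 10.72800960035679
rib [ 0.4682 -0.4114  0.066 ] 0.08926650266388741 -151.873519899259
a [ 0.5552 -0.4243  0.097 ] 0.055552909620433806 -81.44334773383575
b [ 0.5336 -0.3132  0.097 ] 0.05773252069200864 103.29868086076303
tri notch (array([ 0.6171, -0.3559,  0.0741]), np.float64(0.0007957242527182396)) rib (array([ 0.4698, -0.4108,  0.0649]), np.float64(0.0033644386790902584)) hub (array([ 0.5434, -0.3687,  0.1216]), np.float64(0.0038784396927427855))
lugR (array([ 0.5554, -0.4255,  0.1041]), np.float64(0.0007725279558404182))
shaker [ 0.3975 -0.5345  0.08  ]
bottle [ 0.504  -0.5364  0.08  ]
dip/ram [ 0.5988 -0.5024  0.08  ]
cup2 [ 0.6898 -0.3987  0.08  ]
tumbler [ 0.7054 -0.2794  0.08  ]
[294.477  163.6304]
[129.5128 179.698 ]
[537.1235 255.3869]
```

Run:
```python
from h import *
from scipy.spatial.transform import Rotation as R
s=telemetry.observe();M=R.from_euler('xyz',s['tool_rot']).as_matrix();print(M.round(3),s['qpos'])
print('jaw yaw',np.degrees(np.arctan2(M[1,1],M[0,1])))
```

```text
[[-0.     0.358 -0.934]
 [ 0.001 -0.934 -0.358]
 [-1.    -0.001  0.   ]] [ 1.13481978  0.52181045 -0.03632738  1.59976989  0.02122305  1.02108675
 -0.11285554]
jaw yaw -69.04586010569783
```

>>> play_rows(deltas=[[40, 27, 0, 0, 0, 0, 85.4], [40, 27, 0, 0, 0, 0, 85.4], [40, 27, 0, 0, 0, 0, 85.4], [40, 27, 0, 0, 0, 0, 85.4], [40, 27, 0, 0, 0, 0, 85.4], [40, 27, 0, 0, 0, 0, 85.4], [40, 27, 0, 0, 0, 0, 85.4], [41.5, 25.5, 0, 0, 0, 0, 85.4]])

```text
clock: 1.2
position: [0.5461, -0.3682, 0.2312]
tool_rot: [-0.556, 1.571, 2.951]
force: [-0.7, 0.4, 0.4]
grip_width: 0.0852
```

Run:
```python
from h import *
from scipy.spatial.transform import Rotation as R
s=telemetry.observe();M=R.from_euler('xyz',s['tool_rot']).as_matrix();print(M.round(3),s['qpos'],s['position'],s['clock'])
print('jaw yaw',np.degrees(np.arctan2(M[1,1],M[0,1])))
```

```text
[[-0.     0.358 -0.934]
 [ 0.    -0.934 -0.358]
 [-1.    -0.     0.   ]] [ 0.56011836  0.57720803 -0.08893466  1.50038581  0.05547353  1.06673216
 -0.74643391] [ 0.54610315 -0.36815448  0.23121764] 1.2
jaw yaw -69.04944207010078
```

>>> play_rows(deltas=[[-1.5, -1, -10, 0, 0, -8, 85.4], [0, 0, -10, 0, 0, -8, 85.4], [0, 0, -20, 0, 0, -8, 85.4], [0, 0, -25, 0, 0, -8, 85.4], [0, 0, -20, 0, 0, -7, 85.4], [0, 0, 0, 0, 0, 0, 85.4]])

```text
clock: 1.95
position: [0.5429, -0.3695, 0.1449]
tool_rot: [-0.118, 1.568, 2.71]
force: [0.4, 0.3, 0.0]
grip_width: 0.0856
```

Run:
```python
import h
h.crop('scene',175,100,125,150,4,'s2.png')
s=h.telemetry.observe();print(s['position'],s['qpos'],s['clock'])
```

```text
[ 0.54344876 -0.36992744  0.14613518] [ 0.46114269  0.6670552   0.07228937  1.58462013 -0.05719483  0.89297106
 -1.32879459] 2.0
```

View pics/s2.png

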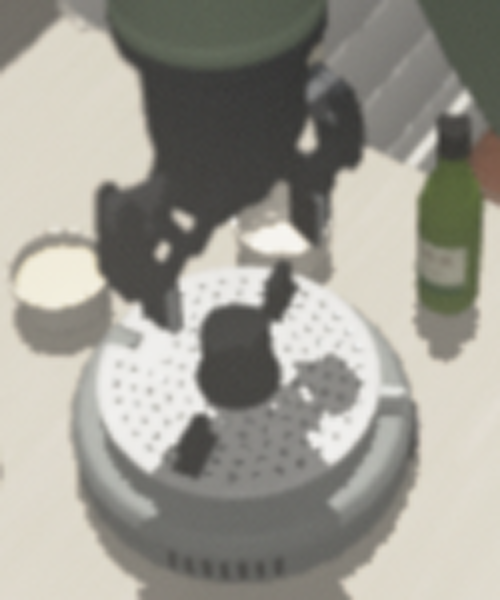

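The gripper hangs centred over the hub. Its fingertips are at (170,320) and (310,240), and the lugs are at (195,445) and (280,290), so the fingers are offset from them as planned. I descend slowly.

>>> play_rows(deltas=[[0.8, 0.5, -20, 0, 0, 0, 85.4], [0, 0, -20, 0, 0, 0, 85.4], [0, 0, -15, 0, 0, 0, 85.4], [0, 0, -10, 0, 0, 0, 85.4], [0, 0, -6, 0, 0, 0, 85.4], [0, 0, -4, 0, 0, 0, 85.4], [0, 0, 0, 0, 0, 0, 85.4]])

```text
clock: 2.88
position: [0.5444, -0.3697, 0.0713]
tool_rot: [3.032, 1.571, -0.425]
force: [0.8, -0.2, 0.6]
grip_width: 0.0855
```

>>> play_rows(deltas=[[0, 0, 0, 0, 0, 3, 85.4], [0, 0, 0, 0, 0, 4, 85.4], [0, 0, 0, 0, 0, 4, 85.4], [0, 0, 0, 0, 0, 4, 85.4], [0, 0, 0, 0, 0, 5, 85.4], [0, 0, 0, 0, 0, 5, 85.4], [0, 0, 0, 0, 0, 5, 85.4], [0, 0, 0, 0, 0, 0, 85.4]])

```text
clock: 3.88
position: [0.5445, -0.3699, 0.0718]
tool_rot: [2.56, 1.57, -0.373]
force: [-0.3, 0.7, -1.1]
grip_width: 0.0856
```

Run:
```python
import h
h.crop('scene',175,100,125,150,4,'s3.png')
s=h.telemetry.observe();print(s['position'],s['qpos'],s['clock'],s['force'],s['moment'])
```

```text
[ 0.544371   -0.36982675  0.0716441 ] [ 0.55551166  0.76004156 -0.07594428  1.61694533  0.07529637  0.76707669
 -0.91805511] 3.925 [-0.89457264  0.16173811  0.27249752] [ 0.03680187  0.01414477 -0.00968638]
```

View pics/s3.png

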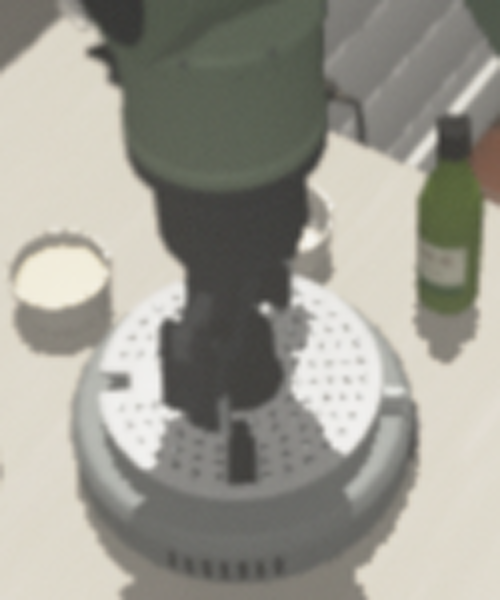

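The disc is turning with the fingers: the notch moved to (118,381) and the lug to (242,455). I continue.

>>> play_rows(deltas=[[0, 0, 0, 0, 0, 6, 85.4], [0, 0, 0, 0, 0, 7, 85.4], [0, 0, 0, 0, 0, 7, 85.4], [0, 0, 0, 0, 0, 7, 85.4], [0, 0, 0, 0, 0, 7, 85.4], [0, 0, 0, 0, 0, 7, 85.4], [0, 0, 0, 0, 0, 7, 85.4], [0, 0, 0, 0, 0, 7, 85.4]])

```text
clock: 4.92
position: [0.5446, -0.3694, 0.0714]
tool_rot: [2.651, 1.571, 0.68]
force: [2.2, 1.6, 0.2]
grip_width: 0.0854
```

>>> play_rows(deltas=[[0, 0, 0, 0, 0, 7, 85.4], [0, 0, 0, 0, 0, 7, 85.4], [0, 0, 0, 0, 0, 7, 85.4], [0, 0, 0, 0, 0, 7, 85.4], [0, 0, 0, 0, 0, 7, 85.4], [0, 0, 0, 0, 0, 7, 85.4], [0, 0, 0, 0, 0, 7, 85.4], [0, 0, 0, 0, 0, 7, 85.4]])

```text
clock: 5.92
position: [0.5443, -0.3699, 0.0714]
tool_rot: [-1.128, 1.57, -2.122]
force: [-0.3, -1.9, -0.4]
grip_width: 0.085
```

>>> play_rows(deltas=[[0, 0, 0, 0, 0, 7, 85.4], [0, 0, 0, 0, 0, 7, 85.4], [0, 0, 0, 0, 0, 6, 85.4], [0, 0, 0, 0, 0, 6, 85.4], [0, 0, 0, 0, 0, 6, 85.4], [0, 0, 0, 0, 0, 5, 85.4], [0, 0, 0, 0, 0, 3, 85.4], [0, 0, 0, 0, 0, 0, 85.4]])

```text
clock: 6.92
position: [0.5442, -0.3699, 0.0713]
tool_rot: [-2.144, 1.571, -2.443]
force: [1.1, -0.8, 0.5]
grip_width: 0.0854
```

Run:
```python
import h,numpy as np
from scipy.spatial.transform import Rotation as R
h.crop('scene',175,100,125,150,4,'s4.png')
s=h.telemetry.observe();print(s['position'],s['qpos'],s['clock'],s['force'],s['moment'])
M=R.from_euler('xyz',s['tool_rot']).as_matrix();print(np.degrees(np.arctan2(M[1,1],M[0,1])))
```

```text
[ 0.54419921 -0.36975127  0.07125609] [ 0.9507381   0.86417519 -0.7214939   1.59306134  0.66835931  0.94582798
  1.26960716] 6.975 [-0.30841828 -0.94345636  0.65362023] [-0.13040705 -0.04859954 -0.01007382]
72.80802908479588
```

View pics/s4.png

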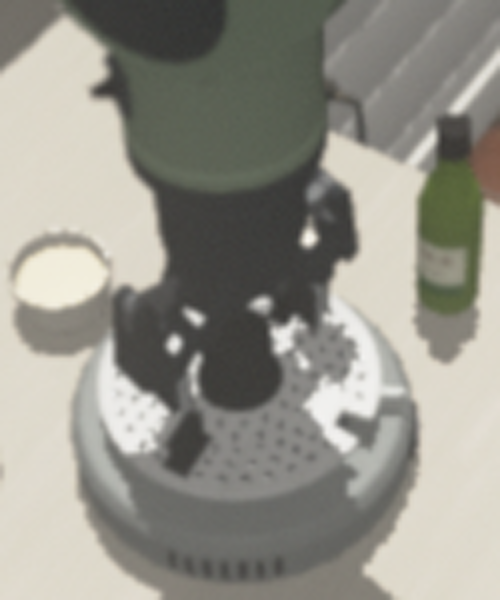

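The notch is now near (352,430), approaching the rib at (390,393). About 26° is left, so I turn 22° and measure.

>>> play_rows(deltas=[[0, 0, 0, 0, 0, 5, 85.4], [0, 0, 0, 0, 0, 5, 85.4], [0, 0, 0, 0, 0, 5, 85.4], [0, 0, 0, 0, 0, 4, 85.4], [0, 0, 0, 0, 0, 3, 85.4], [0, 0, 0, 0, 0, 0, 85.4], [0, 0, 0, 0, 0, 0, 85.4]])

```text
clock: 7.85
position: [0.5443, -0.3696, 0.0713]
tool_rot: [-3.029, 1.571, -2.945]
force: [0.9, -0.7, -0.2]
grip_width: 0.0858
```

Run:
```python
import h,numpy as np,cv2
from scipy.spatial.transform import Rotation as R
h.crop('scene',200,165,90,75,6,'a.png');h.crop('top',195,150,90,75,6,'b.png')
cv2.imwrite('pics/s5.png',np.r_[cv2.imread('pics/a.png'),cv2.imread('pics/b.png')][:, :][:900][::1])
im=cv2.imread('pics/s5.png');cv2.imwrite('pics/s5.png',cv2.resize(im,(360,600)))
a=cv2.imread('pics/a.png')[:,150:];b=cv2.imread('pics/b.png')[:,:400];cv2.imwrite('pics/s5.png',np.c_[a,b])
s=h.telemetry.observe();print(s['position'],s['clock'],s['force'],s['moment'],a.shape,b.shape)
M=R.from_euler('xyz',s['tool_rot']).as_matrix();print(np.degrees(np.arctan2(M[1,1],M[0,1])))
```

```text
Traceback (most recent call last):
ValueError: all the input array dimensions except for the concatenation axis must match exactly, but along dimension 1, the array at index 0 has size 390 and the array at index 1 has size 400
```

View pics/s5.png

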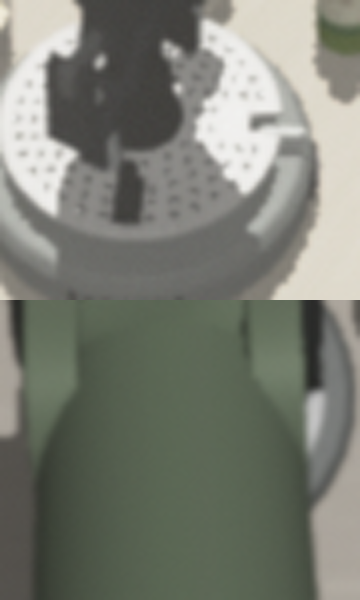

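The first assembly step of the picture was clumsy (mismatched column counts), but it was still readable. The notch, at about (262,122), is almost at the rib. I look closer at the saved frame.

Run:
```python
import h
h.crop('scene',248,178,40,32,16,'s6.png')
```

```text
(no output)
```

View pics/s6.png

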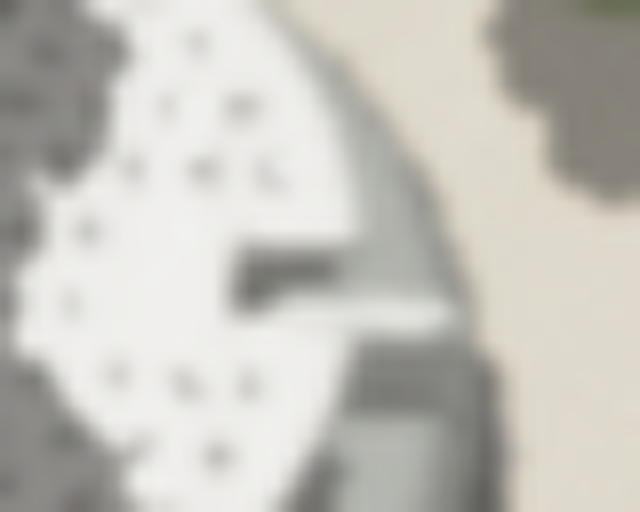

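Run:
```python
from h import *
np.set_printoptions(precision=0,suppress=True)
c=np.array([.5445,-.369])
def P(th,r,o,z):
    t=np.radians(th);u=np.array([np.cos(t),np.sin(t)]);v=np.array([-u[1],u[0]]);return [*(c+r*u+o*v),z]
f=lambda Q:((proj('scene',Q)+.5-[248,178])*16-.5)
for th in range(198,216,3):
    print(th,'slot +y side in/out, -y side in/out',f([P(th,.062,.008,.073),P(th,.0795,.008,.073),P(th,.062,-.008,.073),P(th,.0795,-.008,.073)]).ravel())
for th in(206,209,212): print('rib top',th,f([P(th,.067,0,.066),P(th,.08,0,.066),P(th,.096,0,.066)]).ravel())
```

```text
198 slot +y side in/out, -y side in/out [247. 300. 369. 325. 220. 391. 343. 416.]
201 slot +y side in/out, -y side in/out [249. 282. 372. 301. 228. 373. 352. 393.]
204 slot +y side in/out, -y side in/out [250. 263. 374. 277. 235. 355. 360. 369.]
207 slot +y side in/out, -y side in/out [250. 244. 374. 253. 240. 336. 366. 345.]
210 slot +y side in/out, -y side in/out [248. 226. 372. 229. 245. 317. 370. 321.]
213 slot +y side in/out, -y side in/out [245. 207. 369. 206. 248. 299. 373. 297.]
rib top 206 [279. 328. 371. 336. 485. 346.]
rib top 209 [281. 308. 373. 312. 487. 317.]
rib top 212 [281. 288. 373. 288. 487. 288.]
```

By relative measurement (slot edge at row 242, rib centreline at row 313, against the model's 71–76 px offset), the notch is within about 1° of the rib. I nudge it 0.6°, back off, lift, close the fingers and check from above.

>>> play_rows(deltas=[[0, 0, 0, 0, 0, 0.6, 85.4], [0, 0, 0, 0, 0, 0, 85.4], [0, 0, 0, 0, 0, -4, 85.4], [0, 0, 0, 0, 0, -4, 85.4], [0, 0, 10, 0, 0, 0, 85.4], [0, 0, 20, 0, 0, 0, 85.4], [0, 0, 40, 0, 0, 0, 85.4], [0, 0, 40, 0, 0, 0, 85.4]])

```text
clock: 9.0
position: [0.5444, -0.3695, 0.1839]
tool_rot: [-0.196, 1.57, -0.238]
force: [0.1, -0.4, 0.8]
grip_width: 0.0853
```

>>> play_rows(deltas=[[-40, 0, 20, 0, 0, -8, 0], [-40, 0, 0, 0, 0, -8, 0], [-40, 20, 0, 0, 0, -8, 0], [-40, 40, 0, 0, 0, -8, 0], [0, 50, 0, 0, 0, -8, 0], [0, 50, 0, 0, 0, -8, 0], [0, 50, 0, 0, 0, -8, 0], [0, 0, 0, 0, 0, 0, 0]])

```text
clock: 10.0
position: [0.3848, -0.1568, 0.2028]
tool_rot: [0.09, 1.569, -0.926]
force: [-0.8, -1.2, 0.1]
grip_width: -0.0
```

Run:
```python
import h
h.crop('top',195,125,100,100,6,'t2.png')
s=h.telemetry.observe();print(s['position'],s['qpos'],s['clock'],s['grip_width'])
```

```text
[ 0.38478495 -0.15857729  0.20252301] [ 0.92579087  0.31371857 -0.80887825  2.1202416   0.31132763  0.82424723
  0.48236512] 10.05 7.127884207438222e-05
```

View pics/t2.png

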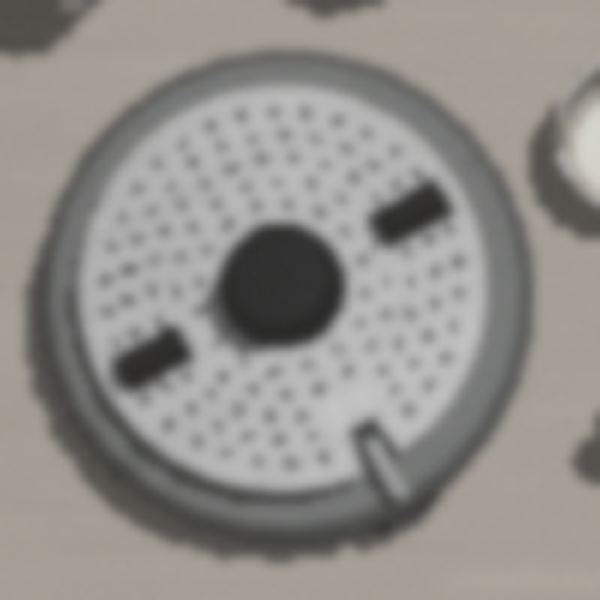

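The rib lies inside the notch slot around (370–400, 430–495). The lug line gives a notch at about 209° against the rib's 209.1°, so they are aligned. I return over the hub with the fingers shut.

>>> play_rows(deltas=[[0, -40, 0, 0, 0, 0, 0], [0, -50, 0, 0, 0, 0, 0], [40, -50, 0, 0, 0, 0, 0], [40, -50, 0, 0, 0, 0, 0], [40, -20, -10, 0, 0, 0, 0], [39, -0.5, -20, 0, 0, 0, 0], [0, 0, -30, 0, 0, 0, 0], [0, 0, 0, 0, 0, 0, 0]])

```text
clock: 11.05
position: [0.54, -0.3683, 0.1396]
tool_rot: [-2.679, 1.567, 2.585]
force: [-0.7, 0.8, 0.3]
grip_width: -0.0001
```

>>> play_rows(deltas=[[0, 0, -10, 0, 0, 0, 0], [0, 0, -8, 0, 0, 0, 0], [0, 0, -5, 0, 0, 0, 0], [0, 0, -3, 0, 0, 0, 0], [0, 0, -2, 0, 0, 0, 0], [0, 0, 0, 0, 0, 0, 0]])

```text
clock: 11.8
position: [0.5415, -0.3678, 0.1134]
tool_rot: [0.047, 1.571, -0.973]
force: [-0.1, 0.3, -0.2]
grip_width: -0.0001
```

>>> play_rows(deltas=[[1.5, -1, 1, 0, 0, 0, 0], [0, 0, -2, 0, 0, 0, 0], [0, 0, -2, 0, 0, 0, 0], [0, 0, -2, 0, 0, 0, 0], [0, 0, -1.5, 0, 0, 0, 0], [0, 0, 0, 0, 0, 0, 0]])

```text
clock: 12.55
position: [0.5433, -0.3689, 0.1071]
tool_rot: [0.475, 1.57, -0.545]
force: [1.0, 0.2, 3.5]
grip_width: 0.0001
```

>>> play_rows(deltas=[[0, 0, -1.5, 0, 0, 0, 0], [0, 0, -1.5, 0, 0, 0, 0], [0, 0, -1.5, 0, 0, 0, 0], [0, 0, -1, 0, 0, 0, 0], [0, 0, 0, 0, 0, 0, 0]])

```text
clock: 13.18
position: [0.5434, -0.369, 0.1021]
tool_rot: [0.338, 1.57, -0.682]
force: [-2.4, 0.7, 11.6]
grip_width: -0.0001
```

>>> play_rows(deltas=[[0, 0, -1, 0, 0, 0, 0], [0, 0, -1, 0, 0, 0, 0], [0, 0, 0, 0, 0, 0, 0]])

```text
clock: 13.55
position: [0.5436, -0.3691, 0.1018]
tool_rot: [0.139, 1.568, -0.881]
force: [-9.6, 3.9, 36.6]
grip_width: -0.0004
```

The hub stopped hard at z = 0.102 m (36 N), which is the fully home height. I retreat and check.

>>> play_rows(deltas=[[0, 0, 5, 0, 0, 0, 0], [0, 0, 30, 0, 0, 0, 0], [0, 0, 40, 0, 0, 0, 0], [0, 0, 40, 0, 0, 0, 0], [-40, 20, 0, 0, 0, 0, 0], [-50, 40, 0, 0, 0, 0, 0], [-50, 50, 0, 0, 0, 0, 0], [-20, 60, 0, 0, 0, 0, 0]])

```text
clock: 14.55
position: [0.3877, -0.2058, 0.214]
tool_rot: [-1.501, 1.57, -2.524]
force: [1.6, 1.6, 0.8]
grip_width: -0.0002
```

>>> play_rows(deltas=[[0, 40, 0, 0, 0, 0, 0], [0, 0, 0, 0, 0, 0, 0], [0, 0, 0, 0, 0, 0, 0]])

```text
clock: 14.92
position: [0.3902, -0.1667, 0.2143]
tool_rot: [-0.399, 1.571, -1.419]
force: [0.2, 0.0, -0.4]
grip_width: -0.0001
```

Run:
```python
import h,numpy as np,cv2
h.crop('top',195,125,100,100,4,'b.png');h.crop('scene',185,155,100,100,4,'a.png')
cv2.imwrite('pics/f.png',np.c_[cv2.imread('pics/a.png'),cv2.imread('pics/b.png')])
s=h.telemetry.observe();print(s['position'],s['clock'],s['force'])
```

```text
Traceback (most recent call last):
cv2.error: OpenCV(4.12.0) /io/opencv/modules/imgcodecs/src/loadsave.cpp:1058: error: (-215:Assertion failed) image.channels() == 1 || image.channels() == 3 || image.channels() == 4 in function 'imwrite_'
```

Run:
```python
import cv2
cv2.imwrite('pics/f.png',cv2.hconcat([cv2.imread('pics/a.png'),cv2.imread('pics/b.png')]))
```

```text
(no output)
```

View pics/f.png

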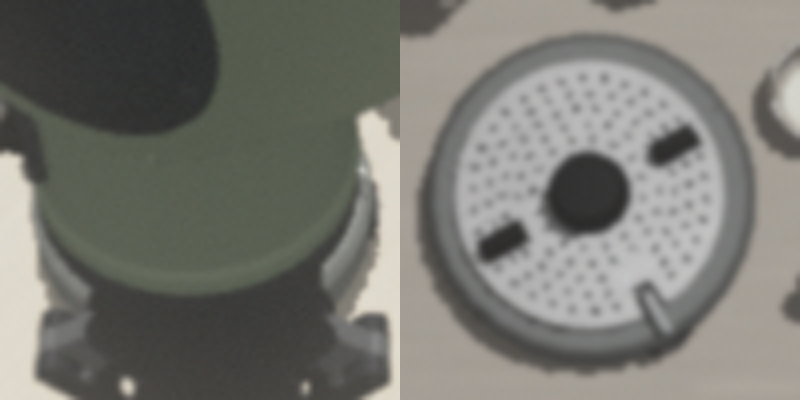

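The top view shows the rib seated in the notch at (655,308) and the hub clear, with nothing touched. The scene view is blocked by the arm. Together with the hard stop at the home height this agrees, so I hand the job in.

```bash
python3 -c "
from workcell import workorder,telemetry
print(telemetry.observe()['force']);print(workorder.job_done())"
```

```text
[ 0.89823655  0.11268097 -0.58772741]
the job is handed in; nothing more can be done
None
```

The disc is on the spindle with its notch over the key rib and pressed fully home. I handed the job in at about 15 s; it reports no verdict.

- **Turning:** I used both open fingertips, one on each lug, and turned the disc about 198° counter-clockwise. After the turn, the top view put the notch at about 209° and the rib at about 209.1°.
- **Pressing:** I pressed the hub with the shut fingers. It yielded at roughly 4–12 N, then stopped hard at z = 0.102 m with 36 N on the wrist. That matches the expected home height: underside at 56 mm plus the 46 mm hub.
- **Final check:** The top view shows the rib in the notch, and the arm is clear with near-zero force.

**Not checked at the end:**
- **Disc height:** the arm blocked the scene camera in the last picture, so the final height rests on the press depth and hard stop, not on two views.
- **Bystanders:** I did not measure their positions at the end. The arm's path stayed clear of them, and no unexpected forces showed up.

Two picture-joining commands failed. I worked around the first and redid the second; neither affected the robot.

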